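# Zero and read on the bench spectrophotometer

### The job

Take a reading on the white bench spectrophotometer, using only closed fingers to push and press: push its open dark sample lid fully shut, press the blue key all the way down to zero it on the blank, push the black knob of the cell-changer rod at the front fully home so that the sample cell moves into the beam, then press the green key all the way down to read. Zero only with the lid shut and the rod still out, read only with the rod home; do not press the grey key, lift nothing, and leave the bottle, jar and marker before the machine as they are. Finish with the lid still shut, the rod still home and the keys released.

Things in the scene. Friction and masses are not known exactly. Their poses are not given: they have to be found in the camera images.
- spectro: White bench spectrophotometer, fixed: 340 mm wide (y), 210 deep (x -110 to +100), 102 high, lid top 114. Origin: underside; x to its rear, y to its left, z up. Left half: cell compartment, front wall 100 mm high at x -110. Right half: panel rising rearward at 0.367 rad, three keys low on it, above them a display (bezel 3 mm proud, 33 mm up the slope from the key centres).
- lid_hinge (a point): Middle of the lid's hinge axis, at (20, 90, 104) mm in the spectro frame; the axis runs along the spectro's y. Axes as the spectro's.
- lid (a joint): Dark grey lid of the cell compartment, 130 mm long (x), 158 wide, 12 thick, hinged at its rear edge: 0 rad = fully shut, grows as the front edge rises; starts at 0.75 to 1.05. Stays where left (friction 0.16 N m): pressed down near its front edge it turns with 2 to 4 N. Its outer face lies 10 mm above the hinge axis when shut.
- lid_edge (a point): Middle of the lid's front edge on its outer face, 132 mm from the hinge axis along the lid and 10 mm above it (a 60 mm wide lip stands 9 mm further out); axes turn with the lid (z out of the outer face, x to the hinge).
- rod (a joint): Cell-changer rod, slides along the spectro's x: 0 m = pulled out (blank in the beam), 0.025 = fully home at its stop (sample in the beam). Starts at 0 to 0.002. Stays where it is left (2 N friction).
- knob_face (a point): Centre of the front face of the rod's black round knob (24 mm diameter, 58 mm above the worktop, at y = +90 mm of the spectro). The face looks to the robot (-x of the spectro) and stands 57 mm before the front wall when out, 32 mm when home.
- blue_key (a joint): Blue zero key: 0 m = up, 0.005 = fully down; spring, about 1.2 N to start and 4.2 N fully down; springs back.
- blue_key_top (a point): Centre of the blue key's top face, the key nearest the lid (left of the row). Key 20 x 22 mm, stands 8 mm out of the panel, keys 46 mm apart. z points out of the panel, against the pressing direction; y as the spectro's y.
- green_key (a joint): Green read key, as the blue one: 0 = up, 0.005 = fully down, same spring.
- green_key_top (a point): Centre of the green key's top face, middle of the row; axes and size as the blue key's.
- grey_key (a joint): Grey key, not to be pressed: 0 = up, 0.005 = fully down, same spring.
- grey_key_top (a point): Centre of the grey key's top face, right end of the row; axes and size as the blue key's.
- amber_bottle: Bystander: small amber bottle with black cap, 43 mm diameter, 66 mm high, standing before the machine; origin under its centre.
- red_cap_jar: Bystander: small white jar with red cap, 43 mm diameter, 43 mm high, standing before the machine; origin under its centre.
- marker: Bystander: blue and white marker, 130 x 12 x 14 mm, lying before the machine, its length along its y; origin under its centre.

How it is judged:
By the outcome, as a careful person would: the job done as asked, in the order asked, and still so for the second after the job is handed in, with the robot touching nothing.
It also fails if it takes over 51 s, if anything falls off the work surface, if the arm or the gripper's body presses on something with over 40 N, if the wrist force passes 120 N, or if a joint passes its speed limit or range.

### The arm

A 6-joint arm with a two-finger parallel gripper is mounted at the origin on a cart in front of the work surface, level with it; the furniture and walls round the work are solid. World frame = base frame: x ahead of the robot, y to its left, z up, the work surface at z = 0. Lengths are in mm, angles in rad, forces in N, time in s.
With the tool pointing down it reaches from about 350 to 1000 mm from the base axis. Payload 7.1 kg.
Tool frame: the origin (TCP) lies midway between the tips of the shut fingers; the grasp point (between the pads) lies 19 mm behind it; z points along the fingers, y is the line along which they close (so a half turn about z gives the same grasp; the last joint's range is limited). The gripper opens to 85 mm and grips with 20 to 120 N. Pads are 22 mm wide; open, the fingers measure 114 mm over their backs; the gripper's body (76 mm by 85 mm) begins 54 mm behind the grasp point. The pads swing forward as they close: fully open they stand 13 mm farther back than shut.
Start: joints at [-1.214, 0.423, 1.63, -0, 1.089, -0.019], TCP at [229.402, -581.36, 231.319] pointing down, gripper open.
Joint ranges: [-3, 3], [-0.9, 2.11], [0.09, 2.58], [-1.31, 4.45], [0.11, 2.69], [-2.54, 2.54]. Speed limits (rad/s): [2.39, 2.39, 3.01, 3.14, 3.14, 3.14].

### API

Orientations are given as a unit quaternion [w, x, y, z].
In Python, from rig import manip gives the robot as it stands.
- The arm moves only by the shell command python3 jog.py FILE [OPENING], which reads ROWS from the file FILE. ROWS is a JSON object whose key "ticks" holds a list of rows, 1 to 8 of them, each of 4 numbers: dx, dy, dz in mm, then a turn about the tool's z in rad; each row shifts and turns the commanded pose from where the row before left it, along the tool's axes as they then stand; what a row does not reach is not made up. A row lasts 1/12 s, in which the tool goes at most 41.7 mm and 0.125 rad, less where a joint would pass 70% of its speed; a pose out of reach is approached as far as the arm can. OPENING is the opening from 0.0 (shut) to 1.0 (fully open), set as the command begins (- or left out keeps the last). The fingers move at their own pace and stop on an object; the grip force is fixed at half the most. Time passes only in rows, so rows that do not move let the fingers close. It prints the time, the measured TCP pose, the force, the opening and the grip force at its end. Input that does not fit is refused with a message, and nothing moves.
- manip.read_state(): the state, without advancing time (a new reading comes with each control period).
- manip.grab_frame(name): name is "side" or "top" or "wrist"; returns the picture (384x512x3 uint8, red, green, blue); there is no depth.
- manip.calibration(name): a dict with "camera_matrix" (3x3 intrinsics, pixels), "R" (3x3) and "t" (3): a world point X has camera coordinates R X + t. Camera axes: x right, y down, z forward; pixel columns grow to the right and rows downward; lengths in mm; the calibration is good to about 2 mm. A picture is of the moment at which its call begins: read the wrist's pose just before it. calibration takes no time and is no camera call; for the wrist camera it gives the pose at the moment of the call.
- manip.sign_off(): hands the job in; it is judged then, once.
The state is a dict: "time": time; "joint_pos": joint angles; "qvel": joint speeds; "joint_torque": joint torques, N m; "eef_pos": TCP position; "ee_rot": TCP orientation; "force": force on the tool from outside, world axes, zero at the start; "ft_torque": the same for the moment, N m; "gripper_width": opening from 0.0 (shut) to 1.0 (fully open); "finger_force": force on a finger pad.
Only numpy, scipy, OpenCV 4.12 (cv2) and the standard library are available. Lean on these libraries where they do the work, as an engineer would, in place of code of your own. Each camera call takes 0.05 s, during which the arm holds its last target. There are 200 camera calls.

## Working session

There is one attempt and no reset: what is moved stays moved. The work goes in short steps, Python scripts to look and compute and a shell command to move; the robot and the scene stay as the last step left them, time stands still between calls to the robot, and variables do not carry over. Pictures are saved under pics/ and viewed, at most 10 in all, crops included, and the job is handed in when it is done.

```bash
ls; mkdir -p pics
python3 - <<'E'
from rig import manip
import cv2,numpy as np
s=manip.read_state();print(s)
for n in("side","top"):
    f=manip.grab_frame(n);cv2.imwrite(f"pics/{n}0.png",f[:,:,::-1])
    c=manip.calibration(n);print(n,c)
E
```

```text
jog.py
pics
rig.py
{'time': 0.0, 'joint_pos': array([-1.21398683e+00,  4.23840627e-01,  1.63075049e+00,  1.12515522e-05,
        1.08859668e+00, -1.90363213e-02]), 'qvel': array([ 0.0010713 , -0.00137071, -0.0001896 ,  0.00101375,  0.00019122,
       -0.00014907]), 'joint_torque': array([ 4.21907680e-03, -5.57382274e+01, -2.81742060e+01,  2.85149699e-04,
        7.38904404e-03,  2.29277742e-05]), 'eef_pos': array([ 229.21469337, -580.8264993 ,  230.5220634 ]), 'ee_rot': array([-7.87064259e-04,  9.82394569e-01,  1.86816149e-01, -1.29148838e-04]), 'force': array([ 0.43826552, -0.18838255,  0.13377446]), 'ft_torque': array([-0.01120872, -0.0163542 ,  0.04458837]), 'finger_force': 0.0, 'gripper_width': 1.0009271943361273}
side {'camera_matrix': array([[400.39148318,   0.        , 254.89398497],
       [  0.        , 400.39148318, 200.18599091],
       [  0.        ,   0.        ,   1.        ]]), 'R': array([[-0.85001658, -0.52615435,  0.02516769],
       [-0.29982949,  0.44399333, -0.84437681],
       [ 0.43309824, -0.72528031, -0.53515829]]), 't': array([413.93675819, 239.44880366, 666.85530917])}
top {'camera_matrix': array([[480.57845951,   0.        , 254.55040709],
       [  0.        , 480.57845951, 191.15510897],
       [  0.        ,   0.        ,   1.        ]]), 'R': array([[-0.02098308, -0.99931927, -0.03034321],
       [-0.99107991,  0.02478603, -0.13094374],
       [ 0.13160669,  0.02732494, -0.99092534]]), 't': array([  8.07048249, 551.95138395, 978.9467081 ])}
```

View pics/side0.png

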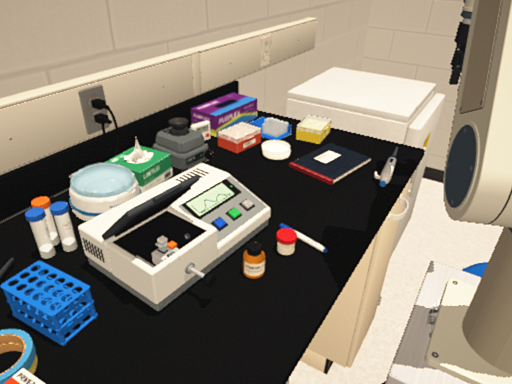

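View pics/top0.png

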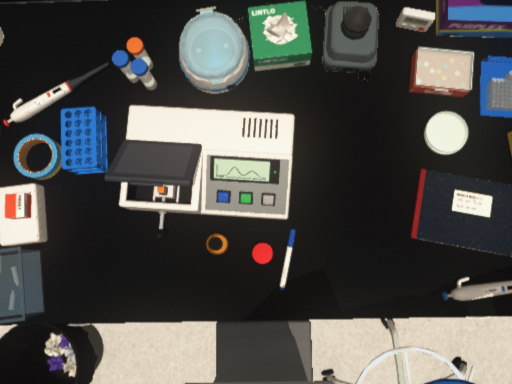

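```bash
cat > h.py <<'E'
from rig import manip
import cv2,numpy as np
from scipy.spatial.transform import Rotation as Ro
def ray(c,u,v):
    d=c["R"].T@np.linalg.solve(c["camera_matrix"],[u,v,1]);return -c["R"].T@c["t"],d
def plane(c,u,v,z):
    o,d=ray(c,u,v);return o+d*(z-o[2])/d[2]
def tri(cs,ps):
    A=0;b=0
    for c,p in zip(cs,ps):
        o,d=ray(c,*p);d/=np.linalg.norm(d);P=np.eye(3)-np.outer(d,d);A=A+P;b=b+P@o
    return np.linalg.solve(A,b)
def proj(c,X):
    p=c["camera_matrix"]@(c["R"]@X+c["t"]);return p[:2]/p[2]
def blob(m,box):
    x0,y0,x1,y1=box;k=np.zeros_like(m);k[y0:y1,x0:x1]=m[y0:y1,x0:x1]
    n,l,s,ce=cv2.connectedComponentsWithStats(k);i=1+np.argmax(s[1:,4]);return ce[i],s[i]
E
python3 - <<'E'
from h import *
t=manip.calibration("top");s=manip.calibration("side")
T=cv2.imread("pics/top0.png");S=cv2.imread("pics/side0.png")
hT=cv2.cvtColor(T,40);hS=cv2.cvtColor(S,40)
bl=lambda h:cv2.inRange(h,(100,120,60),(130,255,255)); gr=lambda h:cv2.inRange(h,(50,120,60),(85,255,255))
K=[]
for f,bt,bs in((bl,(210,185,235,210),(205,212,232,235)),(gr,(235,185,258,210),(225,203,245,222))):
    a,sa=blob(f(hT),bt);b,sb=blob(f(hS),bs);X=tri((t,s),(a,b));K.append(X);print(a,sa[4],b,sb[4],X,proj(t,X)-a)
d=K[0]-K[1];print(np.linalg.norm(d),np.arctan2(-d[0],d[1]))
W=cv2.inRange(hT,(0,0,150),(179,60,255));k,st=blob(W,(100,95,305,225));print(k,st)
m=np.zeros_like(W);m[95:225,100:305]=W[95:225,100:305]
c=max(cv2.findContours(m,0,2)[0],key=cv2.contourArea);ap=cv2.approxPolyDP(c,3,True)[:,0];
for p in ap: print(p,plane(t,*p,102)[:2])
cv2.imwrite("pics/c1.png",cv2.resize(T[90:240,90:310],(800,545),interpolation=2))
cv2.imwrite("pics/c2.png",cv2.resize(S[160:310,70:290],(800,545),interpolation=2))
E
```

```text
[222.90740741 196.5       ] 108 [219.20618557 222.78350515] 97 [538.24114793  59.44136433  68.91055622] [0.00826585 0.01331233]
[245.25    197.90625] 96 [233.77272727 212.98863636] 88 [533.90043759  13.57539677  68.96525934] [0.09714944 0.16399552]
46.07094246097715 -0.0943579851408645
[218.13659843 153.7496652 ] [  119   105   176   114 10454]
[129 107] [722.69510945 245.92465484]
[127 139] [656.00068033 249.09683946]
[200 143] [643.57079606 101.11511201]
[202 148] [633.20439522  97.15152592]
[190 204] [520.87289943 121.69719962]
[127 201] [529.90134423 247.3241094 ]
[127 183] [566.06326737 247.83248105]
[122 182] [568.34061615 257.92936733]
[119 205] [522.30038542 263.22180181]
[196 211] [506.70972513 109.86227665]
[200 185] [558.31458721 101.6323924 ]
[201 213] [502.52165213  99.99342823]
[287 217] [490.68237864 -68.87637531]
[292 114] [698.02625937 -85.11578135]
```

View pics/c1.png

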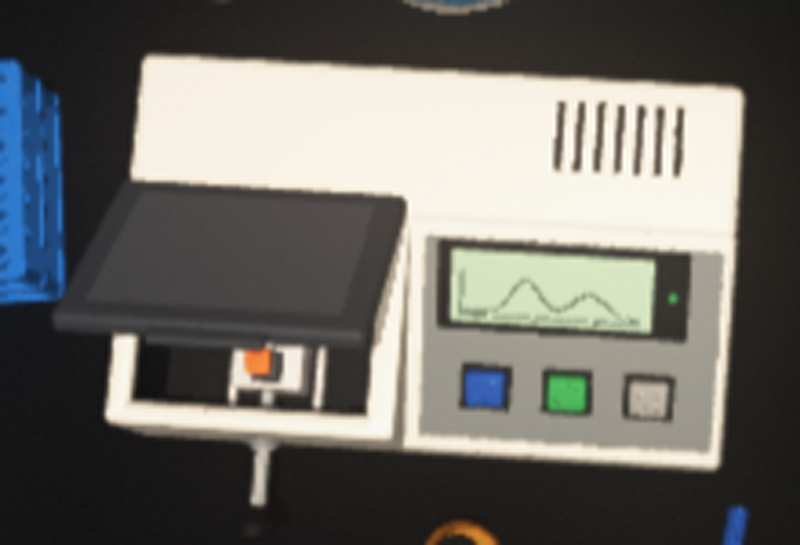

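View pics/c2.png

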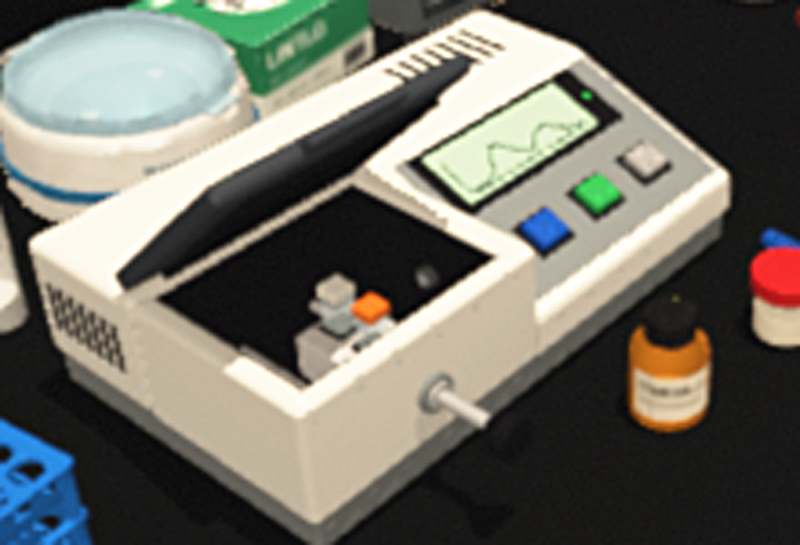

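```bash
cat >> h.py <<'E'
YAW=-0.09; ORG=np.array([613.,89,0])
def R2(y=None): 
    y=YAW if y is None else y
    return np.array([[np.cos(y),-np.sin(y),0],[np.sin(y),np.cos(y),0],[0,0,1]])
def w(p): return ORG+R2()@np.array(p,float)
def l(X): return R2().T@(np.array(X)-ORG)
E
python3 - <<'E'
from h import *
t=manip.calibration("top");s=manip.calibration("side")
T=cv2.imread("pics/top0.png");g=cv2.cvtColor(T,6).astype(float)
def edge(us,v0,v1,z):
    P=[]
    for u in us:
        d=np.diff(g[v0:v1,u]);i=np.argmax(abs(d));
        ww=abs(d[max(0,i-2):i+3]);vv=v0+np.sum(ww*np.arange(max(0,i-2),max(0,i-2)+len(ww)))/ww.sum()+.5
        P.append(plane(t,u,vv,z)[:2])
    P=np.array(P);k=np.polyfit(P[:,1],P[:,0],1);print("x=%.4f*y+%.1f"%tuple(k),"res",np.std(P[:,0]-np.polyval(k,P[:,1])));return k
print("rear");edge(range(140,285,3),95,120,102)
print("rim front inner side/outer")
edge(range(130,185,3),203,222,100)
for n,p in(("green",(533.9,13.6,69)),("blue",(538.2,59.4,68.9))):print(n,l(p))
print("knobface",l(tri((t,s),((160,235.8),(211.6,281)))),"pred px",proj(t,w((-167,90,58))),proj(s,w((-167,90,58))))
for p in((105.7,178),(190.4,183.5),(148,180.5)):
    o,d=ray(t,*p)
    for th in(.75,.85,.95,1.05):
        z=104+132*np.sin(th)+10*np.cos(th);print(p,th,l(plane(t,*p,z)).round(),"edge x",round(20-132*np.cos(th)+10*np.sin(th)))
E
```

```text
rear
x=0.0960*y+705.3 res 2.564398338720236
rim front inner side/outer
x=-0.0575*y+528.7 res 2.955184949048286
green [-72.00301857 -82.20422931  69.        ]
blue [-71.83685937 -36.20311638  68.9       ]
knobface [-161.02163104   88.1734124    53.81383808] pred px [158.7159982 239.1089497] [212.6479405  281.20981732]
(105.7, 178) 0.75 [-67. 162. 201.] edge x -70
(105.7, 178) 0.85 [-69. 159. 210.] edge x -60
(105.7, 178) 0.95 [-70. 157. 217.] edge x -49
(105.7, 178) 1.05 [-70. 154. 223.] edge x -37
(190.4, 183.5) 0.75 [-67.  10. 201.] edge x -70
(190.4, 183.5) 0.85 [-69.   8. 210.] edge x -60
(190.4, 183.5) 0.95 [-70.   7. 217.] edge x -49
(190.4, 183.5) 1.05 [-71.   6. 223.] edge x -37
(148, 180.5) 0.75 [-67.  86. 201.] edge x -70
(148, 180.5) 0.85 [-68.  84. 210.] edge x -60
(148, 180.5) 0.95 [-69.  82. 217.] edge x -49
(148, 180.5) 1.05 [-70.  80. 223.] edge x -37
```

```bash
sed -i 's/YAW=-0.09;/YAW=-0.095;/' h.py;echo '{"ticks":[[0,0,-15,0.118],[0,0,-15,0.118],[0,0,-15,0.118],[0,0,-15,0.117],[10,-30,0,0],[10,-30,0,0],[10,-30,0,0],[10,-30,0,0]]}' > next.json && python3 jog.py next.json 0
echo '{"ticks":[[13,-35,0,0],[13,-35,0,0],[13,-35,0,0],[13,-35,0,0],[13,-35,0,0],[13,-35,0,0],[13,-35,0,0],[13,-35,0,0]]}' > next.json && python3 jog.py next.json
python3 -c "
from h import *
s=manip.read_state();print(l(s['eef_pos']),Ro.from_quat(s['ee_rot'],scalar_first=True).as_matrix()[:,0],s['joint_pos'])"
echo '{"ticks":[[11,-33,0,0],[11,-33,0,0],[11,-33,0,0],[11,-33,0,0],[11,-33,0,0],[11,-33,0,0],[11,-33,0,0],[11,-33,0,0]]}' > next.json && python3 jog.py next.json
echo '{"ticks":[[11,-33,0,0],[11,-33,0,0],[12,-33,0,0],[12,-29,0,0],[0,0,0,0],[0,0,0,0]]}' > next.json && python3 jog.py next.json
python3 -c "
from h import *
s=manip.read_state();print(l(s['eef_pos']),s['force'])
for n in('side','top'):
    f=manip.grab_frame(n)[:,:,::-1]; f=f[100:310,70:330] if n=='side' else f[70:250,70:310]
    cv2.imwrite('pics/%s1.png'%n,cv2.resize(f,(520,420)))
a=[cv2.imread('pics/%s1.png'%n) for n in('side','top')];cv2.imwrite('pics/b1.png',cv2.resize(np.hstack(a),(800,323)))
"
```

```text
time: 2.1
eef_pos: [523.6, 59.3, 291.1]
ee_rot: [0.0, 0.999, -0.047, -0.0]
force: [0.3, -0.2, -1.0]
gripper_width: -0.001
finger_force: 0.0
time: 2.6
eef_pos: [581.4, 181.9, 290.4]
ee_rot: [0.0, 0.999, -0.046, -0.001]
force: [-0.5, -0.3, 0.2]
gripper_width: -0.004
finger_force: 0.0
[-40.29219085  89.52480229 290.43489908] [-0.50684092 -0.26774372  0.16823653]
```

View pics/b1.png

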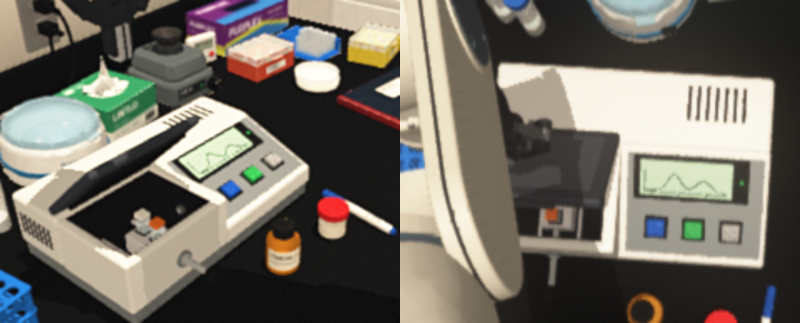

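The gripper (side panel, around (115,40)) hangs above the lid, clear of it. I'll descend to the lid next.

```bash
echo '{"ticks":[[0,0,25,0],[0,0,25,0],[0,0,25,0],[0,0,10,0],[0,0,10,0],[0,0,10,0],[0,0,0,0]]}' > next.json && python3 jog.py next.json
echo '{"ticks":[[-2,0,10,0],[-2,0,10,0],[-3,0,10,0],[-3,0,10,0]]}' > next.json && python3 jog.py next.json
echo '{"ticks":[[-4,0,10,0],[-4,0,8,0],[-4,0,6,0],[-4,0,4,0],[0,0,0,0]]}' > next.json && python3 jog.py next.json
```

```text
time: 3.28
eef_pos: [581.0, 180.0, 185.2]
ee_rot: [0.0, 0.999, -0.048, -0.001]
force: [-1.1, -0.7, -1.5]
gripper_width: 0.003
finger_force: 0.0
time: 3.62
eef_pos: [571.2, 181.7, 145.7]
ee_rot: [-0.0, 0.999, -0.048, 0.0]
force: [-0.5, 0.4, 1.8]
gripper_width: 0.003
finger_force: 0.8
time: 4.03
eef_pos: [553.9, 182.9, 117.1]
ee_rot: [0.0, 0.999, -0.047, -0.001]
force: [-1.3, -0.8, -0.3]
gripper_width: 0.002
finger_force: 0.0
```

```bash
echo '{"ticks":[[-5,0,1,0],[-5,0,1,0],[-5,0,1,0],[0,0,0,0]]}' > next.json && python3 jog.py next.json
echo '{"ticks":[[0,0,1,0],[0,0,1,0],[0,0,1,0],[0,0,1,0],[0,0,0,0],[0,0,0,0]]}' > next.json && python3 jog.py next.json
python3 -c "
from h import *
f=manip.grab_frame('side')[:,:,::-1][120:320,60:300]
cv2.imwrite('pics/s2.png',cv2.resize(f,(600,500)))"
```

```text
time: 4.37
eef_pos: [539.4, 184.5, 115.3]
ee_rot: [0.0, 0.999, -0.047, -0.0]
force: [0.7, -0.7, -0.2]
gripper_width: 0.006
finger_force: 0.0
time: 4.87
eef_pos: [540.7, 184.7, 113.8]
ee_rot: [-0.0, 0.999, -0.048, 0.0]
force: [-9.3, -1.6, 23.2]
gripper_width: 0.006
finger_force: 12.1
```

View pics/s2.png

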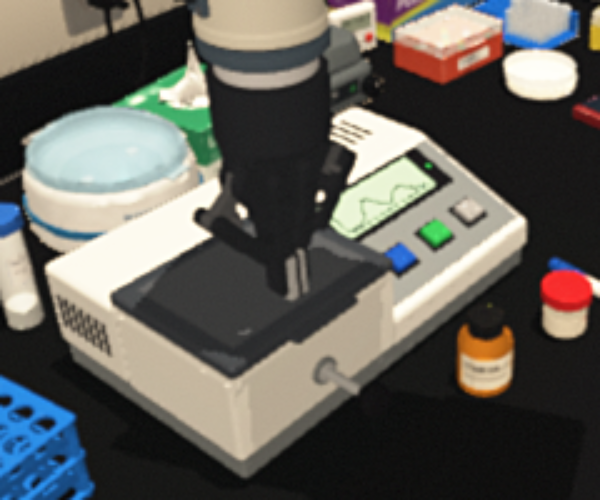

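```bash
echo '{"ticks":[[0,0,-12,0],[0,0,-12,0],[0,25,0,0],[0,25,0,0],[0,25,0,0],[0,25,0,0],[0,24,0,0],[0,0,0,0]]}' > next.json && python3 jog.py next.json
echo '{"ticks":[[0,0,20,0],[0,0,20,0],[0,0,16,0],[0,0,0,0],[0,0,0,0]]}' > next.json && python3 jog.py next.json
python3 -c "
from h import *
s=manip.read_state();print(l(s['eef_pos']),s['force'])
f=manip.grab_frame('side')[:,:,::-1][140:290,120:320]
cv2.imwrite('pics/s3.png',cv2.resize(f,(800,600)))"
```

```text
time: 5.58
eef_pos: [528.6, 58.0, 135.7]
ee_rot: [0.0, 0.999, -0.049, -0.0]
force: [0.3, -0.6, -0.0]
gripper_width: -0.002
finger_force: 0.0
time: 6.0
eef_pos: [528.7, 61.3, 79.1]
ee_rot: [0.0, 0.999, -0.048, -0.001]
force: [-0.2, 0.2, -0.5]
gripper_width: 0.004
finger_force: 0.0
[-81.31854119 -35.5247767   79.09793845] [-0.19110661  0.16993584 -0.52780598]
```

View pics/s3.png

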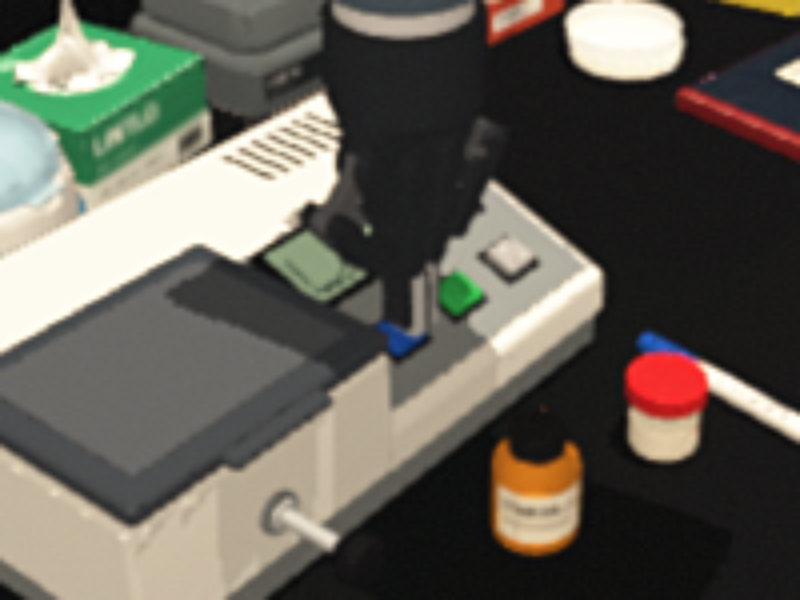

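```bash
echo '{"ticks":[[0,0,4,0],[0,0,4,0],[0,0,0,0],[0,0,0,0]]}' > next.json && python3 jog.py next.json
echo '{"ticks":[[0.7,0,1.9,0],[0.7,0,1.9,0],[0,0,0,0],[0,0,0,0]]}' > next.json && python3 jog.py next.json
echo '{"ticks":[[0.7,0,1.9,0],[0,0,0,0],[0,0,0,0]]}' > next.json && python3 jog.py next.json
```

```text
time: 6.38
eef_pos: [529.6, 61.3, 71.9]
ee_rot: [-0.0, 0.999, -0.048, 0.001]
force: [0.1, 0.8, 3.6]
gripper_width: 0.003
finger_force: 1.4
time: 6.72
eef_pos: [530.7, 61.2, 69.3]
ee_rot: [-0.0, 0.999, -0.048, 0.001]
force: [-4.4, 0.6, 21.3]
gripper_width: 0.001
finger_force: 11.1
time: 6.97
eef_pos: [530.9, 61.2, 68.7]
ee_rot: [-0.0, 0.999, -0.048, 0.0]
force: [-12.0, 0.8, 40.5]
gripper_width: 0.001
finger_force: 20.6
```

```bash
python3 -c "
from h import *
f=manip.grab_frame('side')[:,:,::-1][180:260,180:290]
cv2.imwrite('pics/p1.png',cv2.resize(f,(400,291),interpolation=2))"
echo '{"ticks":[[-0.7,0,-1.9,0],[-0.7,0,-1.9,0],[0,0,0,0]]}' > next.json && python3 jog.py next.json
echo '{"ticks":[[-0.7,0,-1.9,0],[0,0,-20,0],[0,0,-30,0],[0,0,-30,0],[0,0,0,0]]}' > next.json && python3 jog.py next.json
python3 -c "
from h import *
print(l(manip.read_state()['eef_pos']))
f=manip.grab_frame('side')[:,:,::-1][180:260,180:290]
a=cv2.imread('pics/p1.png');t=cv2.resize(manip.grab_frame('top')[:,:,::-1][140:260,130:310],(800,300),interpolation=2)
cv2.imwrite('pics/p2.png',np.vstack([np.hstack([a,cv2.resize(f,(400,291),interpolation=2)]),t]))"
```

```text
time: 7.27
eef_pos: [530.2, 61.2, 70.4]
ee_rot: [-0.0, 0.999, -0.048, 0.001]
force: [1.0, 0.6, 4.4]
gripper_width: 0.001
finger_force: 1.9
time: 7.68
eef_pos: [531.4, 61.2, 155.7]
ee_rot: [-0.0, 0.999, -0.048, 0.003]
force: [0.4, 0.5, -0.4]
gripper_width: 0.003
finger_force: 0.0
[-78.60837647 -35.39245123 155.6752651 ]
```

View pics/p2.png

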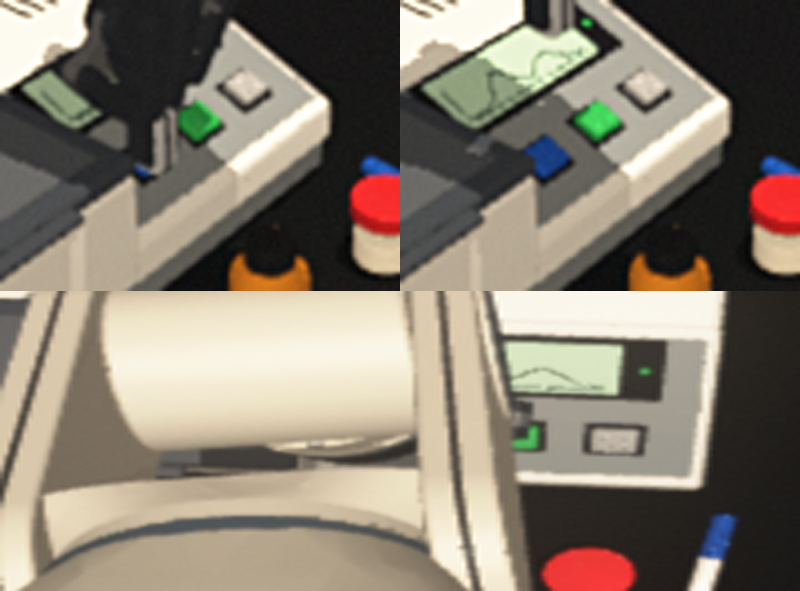

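```bash
echo '{"ticks":[[-26,-25,0,0],[-26,-25,0,0],[-26,-25,0,0],[-26,-25,0,0],[-24,-25,0,0],[0,0,0,0]]}' > next.json && python3 jog.py next.json
echo '{"ticks":[[0,0,25,0],[0,0,25,0],[0,0,25,0],[0,0,20,0],[0,0,10,0],[0,0,0,0],[0,0,0,0]]}' > next.json && python3 jog.py next.json
python3 -c "
from h import *
s=manip.read_state();print(l(s['eef_pos']),s['joint_pos'])
f=manip.grab_frame('side')[:,:,::-1][150:350,150:350]
cv2.imwrite('pics/k.png',cv2.resize(f,(600,600),interpolation=2))"
```

```text
time: 8.28
eef_pos: [408.3, 199.8, 149.5]
ee_rot: [0.001, 0.999, -0.046, -0.003]
force: [0.4, -0.3, 0.1]
gripper_width: -0.003
finger_force: 0.0
time: 8.87
eef_pos: [412.7, 197.2, 45.7]
ee_rot: [0.001, 0.999, -0.048, -0.001]
force: [-0.2, 0.0, 0.2]
gripper_width: 0.004
finger_force: 0.0
[-209.63211133   88.7038282    45.65556068] [ 4.19717868e-01  5.13277862e-01  2.09125498e+00 -8.93628165e-05
  5.39498570e-01  2.08597721e+00]
```

View pics/k.png

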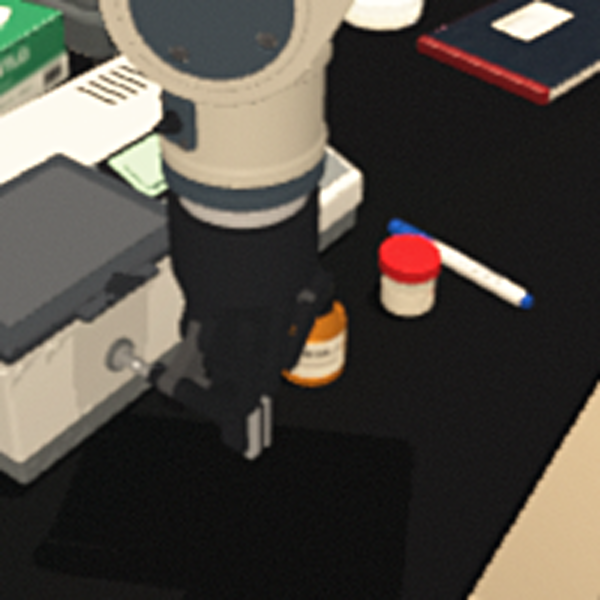

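```bash
echo '{"ticks":[[8,0,-4,0],[8,0,0,0],[8,0,0,0],[4,0,0,0],[4,0,0,0],[0,0,0,0]]}' > next.json && python3 jog.py next.json
echo '{"ticks":[[4,0,0,0],[4,0,0,0],[4,0,0,0],[4,0,0,0],[0,0,0,0]]}' > next.json && python3 jog.py next.json
echo '{"ticks":[[2,0,0,0],[2,0,0,0],[2,0,0,0],[0,0,0,0],[0,0,0,0]]}' > next.json && python3 jog.py next.json
```

```text
time: 9.42
eef_pos: [446.3, 194.6, 50.6]
ee_rot: [-0.0, 0.999, -0.048, 0.001]
force: [0.4, -0.5, -0.1]
gripper_width: 0.002
finger_force: 0.0
time: 9.83
eef_pos: [461.8, 193.1, 50.2]
ee_rot: [-0.0, 0.999, -0.048, 0.0]
force: [-0.1, 0.6, 0.2]
gripper_width: -0.0
finger_force: 0.0
time: 10.25
eef_pos: [467.4, 192.6, 50.3]
ee_rot: [-0.0, 0.999, -0.048, 0.0]
force: [0.2, -0.3, -0.1]
gripper_width: 0.001
finger_force: 0.1
```

```bash
echo '{"ticks":[[2,0,0,0],[2,0,0,0]]}' > next.json && python3 jog.py next.json
python3 -c "
from h import *
print(l(manip.read_state()['eef_pos']))
f=manip.grab_frame('side')[:,:,::-1][200:320,140:260]
cv2.imwrite('pics/k2.png',cv2.resize(np.clip(f.astype(float)*1.8,0,255).astype(np.uint8),(600,600),interpolation=2))"
```

```text
time: 10.42
eef_pos: [470.8, 192.2, 50.3]
ee_rot: [0.0, 0.999, -0.048, -0.0]
force: [-10.0, 3.2, 2.5]
gripper_width: 0.003
finger_force: 5.9
[-151.34262011   89.23629455   50.3261782 ]
```

View pics/k2.png

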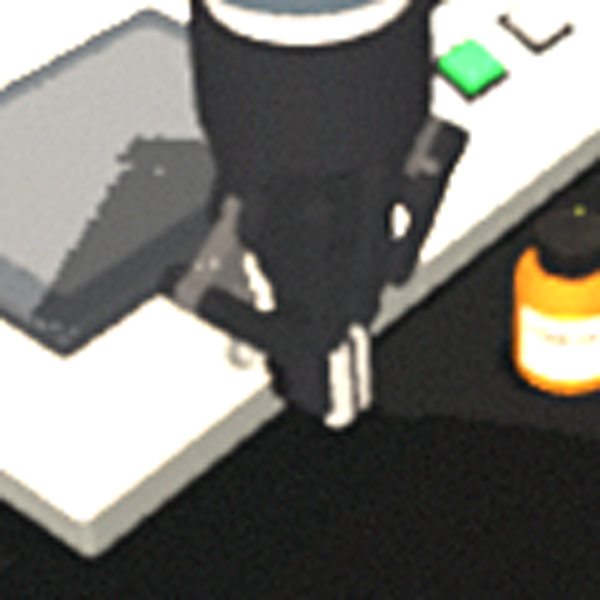

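```bash
echo '{"ticks":[[1.5,0,0,0],[0,0,0,0],[0,0,0,0]]}' > next.json && python3 jog.py next.json
python3 -c "
from h import *
print(l(manip.read_state()['eef_pos']))"
```

```text
time: 10.72
eef_pos: [470.7, 191.9, 50.1]
ee_rot: [0.0, 0.999, -0.048, -0.002]
force: [-7.8, 3.6, 4.3]
gripper_width: 0.002
finger_force: 4.0
[-151.42357644   88.97077765   50.08660842]
```

```bash
echo '{"ticks":[[2,0,0,0],[0,0,0,0],[0,0,0,0]]}' > next.json && python3 jog.py next.json
echo '{"ticks":[[2,0,0,0],[0,0,0,0],[0,0,0,0]]}' > next.json && python3 jog.py next.json
python3 -c "
from h import *
print(l(manip.read_state()['eef_pos']))"
```

```text
time: 10.97
eef_pos: [470.7, 191.7, 49.9]
ee_rot: [0.001, 0.999, -0.048, -0.004]
force: [-14.0, 5.8, 8.5]
gripper_width: -0.002
finger_force: 7.4
time: 11.22
eef_pos: [470.7, 191.5, 49.7]
ee_rot: [0.001, 0.999, -0.048, -0.005]
force: [-20.6, 8.2, 12.2]
gripper_width: 0.0
finger_force: 10.6
[-151.33050481   88.49675419   49.68901263]
```

```bash
echo '{"ticks":[[-15,0,0,0],[-20,0,0,0],[-25,0,0,0],[0,0,-25,0],[0,0,-25,0],[0,0,-30,0],[0,0,-25,0],[0,0,0,0]]}' > next.json && python3 jog.py next.json
echo '{"ticks":[[26,28,0,0],[26,28,0,0],[26,28,0,0],[26,28,0,0],[20,29,0,0],[0,29,0,0],[0,0,0,0],[0,0,0,0]]}' > next.json && python3 jog.py next.json
python3 - <<'E'
from h import *
print(l(manip.read_state()['eef_pos']))
c=manip.calibration('side');f=manip.grab_frame('side');g=f.mean(2);a=cv2.imread('pics/side0.png').mean(2)
# brightness along the rod axis from front wall outward, upper line
for d in range(0,64,4):
    p=[proj(c,w((-110-d,90,58+k))).round().astype(int) for k in(0,3)]
    print(d,[int(a[v,u]) for u,v in p],[int(g[v,u]) for u,v in p],p[0])
E
```

```text
time: 11.88
eef_pos: [420.1, 198.7, 159.9]
ee_rot: [-0.002, 0.999, -0.047, 0.004]
force: [0.6, 0.4, -0.4]
gripper_width: -0.001
finger_force: 0.0
time: 12.55
eef_pos: [524.2, 14.8, 154.8]
ee_rot: [0.0, 0.999, -0.049, -0.0]
force: [-0.9, 0.6, -0.0]
gripper_width: -0.0
finger_force: 0.0
[-81.34045113 -82.31671778 154.80994713]
0 [199, 138] [192, 100] [189 267]
4 [188, 184] [188, 187] [190 268]
8 [221, 221] [225, 226] [192 269]
12 [211, 222] [140, 192] [193 270]
16 [215, 223] [18, 13] [195 271]
20 [217, 221] [29, 27] [197 272]
24 [212, 222] [29, 28] [198 273]
28 [215, 223] [18, 16] [200 274]
32 [223, 224] [17, 15] [202 275]
36 [128, 189] [18, 19] [203 276]
40 [18, 13] [21, 18] [205 277]
44 [27, 29] [22, 23] [207 278]
48 [27, 28] [22, 24] [208 279]
52 [17, 23] [24, 22] [210 280]
56 [17, 18] [24, 23] [212 281]
60 [17, 19] [23, 23] [213 282]
```

```bash
echo '{"ticks":[[0,0,25,0],[0,0,25,0],[0,0,18,0],[0,0,8,0],[0,0,0,0],[0,0,0,0]]}' > next.json && python3 jog.py next.json
echo '{"ticks":[[0,0,4,0],[0,0,3,0],[0,0,0,0],[0,0,0,0]]}' > next.json && python3 jog.py next.json
```

```text
time: 13.1
eef_pos: [524.1, 17.1, 79.4]
ee_rot: [-0.0, 0.999, -0.047, -0.0]
force: [1.2, 0.5, 0.4]
gripper_width: 0.001
finger_force: 0.0
time: 13.43
eef_pos: [524.8, 16.5, 73.0]
ee_rot: [-0.0, 0.999, -0.048, 0.001]
force: [0.3, 1.5, 2.7]
gripper_width: -0.002
finger_force: 1.0
```

```bash
echo '{"ticks":[[0.7,0,1.9,0],[0.7,0,1.9,0],[0,0,0,0],[0,0,0,0]]}' > next.json && python3 jog.py next.json
echo '{"ticks":[[0.5,0,1.3,0],[0,0,0,0],[0,0,0,0]]}' > next.json && python3 jog.py next.json
```

```text
time: 13.77
eef_pos: [526.1, 16.3, 69.5]
ee_rot: [-0.0, 0.999, -0.048, 0.001]
force: [-1.7, 2.3, 12.5]
gripper_width: -0.0
finger_force: 6.0
time: 14.02
eef_pos: [526.3, 16.3, 69.0]
ee_rot: [-0.0, 0.999, -0.048, 0.0]
force: [-5.8, 1.8, 23.4]
gripper_width: -0.0
finger_force: 12.4
```

```bash
echo '{"ticks":[[-0.7,0,-2,0],[-0.7,0,-2,0],[-0.5,0,-4,0],[0,0,-25,0],[0,0,-35,0],[0,0,-35,0],[0,0,-35,0],[0,0,-35,0]]}' > next.json && python3 jog.py next.json
echo '{"ticks":[[-20,30,0,0],[-20,35,0,0],[-20,35,0,0],[-20,35,0,0],[-20,35,0,0],[-20,35,0,0],[-20,35,0,0],[0,0,0,0]]}' > next.json && python3 jog.py next.json
echo '{"ticks":[[0,35,0,0],[0,35,0,0],[0,35,0,0],[0,35,0,0],[0,35,0,0],[0,0,0,0],[0,0,0,0]]}' > next.json && python3 jog.py next.json
python3 - <<'E'
from h import *
s=manip.read_state();print(s['eef_pos'],s['force'])
t=manip.calibration("top");c=manip.calibration("side")
F={n:manip.grab_frame(n)[:,:,::-1].copy() for n in("top","side")}
O={n:cv2.imread(f"pics/{n}0.png") for n in F}
for nm,lo,hi,n,box in(("jar",(0,150,80),(8,255,255),"top",(245,235,280,270)),("bottle",(9,120,60),(22,255,255),"top",(200,228,235,260)),("bottle",(9,120,60),(22,255,255),"side",(238,235,272,285)),("marker",(100,120,60),(130,255,255),"top",(280,225,300,260)),
  ("blue",(100,120,60),(130,255,255),"top",(210,185,235,210)),("green",(50,120,60),(85,255,255),"top",(235,185,258,210)),("blue",(100,120,60),(130,255,255),"side",(205,212,232,235)),("green",(50,120,60),(85,255,255),"side",(225,203,245,222))):
    r=[]
    for I in(O[n],F[n]):
        try: r.append(blob(cv2.inRange(cv2.cvtColor(I,40),lo,hi),box)[0].round(1))
        except Exception as e: r.append("hidden")
    print(nm,n,*r)
g=F["top"].mean(2)
# lid front edge: brightness along local x at y=40 on plane z=114 (lid edge expected at x=-112)
for y in(40,140):print([(x,int(g[tuple(proj(t,w((x,y,114))).round().astype(int)[::-1])])) for x in range(-124,-96,4)])
g=F["side"].mean(2)
print([(x,int(g[tuple(proj(c,w((x,140,114))).round().astype(int)[::-1])])) for x in range(-124,-96,4)])
E
```

```text
time: 14.68
eef_pos: [523.2, 16.1, 241.4]
ee_rot: [0.0, 0.999, -0.048, -0.001]
force: [1.6, 0.7, -0.9]
gripper_width: -0.001
finger_force: 0.0
time: 15.35
eef_pos: [357.8, -213.3, 240.0]
ee_rot: [0.001, 0.999, -0.05, -0.001]
force: [0.3, 1.0, 0.5]
gripper_width: 0.0
finger_force: 0.0
time: 15.93
eef_pos: [344.6, -384.6, 239.6]
ee_rot: [-0.0, 0.999, -0.049, -0.001]
force: [-0.1, 0.6, -0.2]
gripper_width: 0.002
finger_force: 0.0
[ 344.60793293 -384.55760722  239.57540235] [-0.12732405  0.64798662 -0.19650923]
jar top [262.1 252.8] [262.1 252.8]
bottle top [217.5 243.7] [217.4 243.7]
bottle side [253.1 261.7] [253.1 261.8]
marker top [291.3 237.5] [291.3 237.5]
blue top [222.9 196.5] [222.9 196.5]
green top [245.2 197.9] [245.2 197.9]
blue side [219.2 222.8] [219.8 222.7]
green side [233.8 213. ] [233.8 213. ]
[(-124, 24), (-120, 25), (-116, 27), (-112, 92), (-108, 76), (-104, 93), (-100, 93)]
[(-124, 22), (-120, 23), (-116, 30), (-112, 101), (-108, 65), (-104, 79), (-100, 78)]
[(-124, 183), (-120, 97), (-116, 55), (-112, 77), (-108, 80), (-104, 79), (-100, 76)]
```

Bystanders and keys are where they started, the lid's front edge is at its shut position, and the rod is home. Handing in.

```bash
python3 -c "
from rig import manip
print(manip.sign_off())"
```

```text
the job is handed in; nothing more can be done
None
```

I shut the lid, pressed blue to its stop, pushed the rod home, pressed green to its stop, and handed the job in at about 16 s; final pictures showed the lid shut, keys up and bystanders unmoved, and the rod was last checked home just before the green press.

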